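Wedge the rocking bowl rest steady

TASK

The oak bowl rest rocks because one of its rubber feet is worn short. With the fingertips push the wedge, thin end first, under that foot until the rest stands level and no longer rocks, and prove it by pressing down firmly (about 8 N) with the fingertips on the corner above the worn foot for a moment; if it still dips, push the wedge further in and press again. Do not pick anything up or shove the rest out of its place, leave the jack in its cup and the bowl, gauge and bottle where they are, and finish with the hand clear.

Things in the scene. Friction and masses are not known exactly. Their poses are not given: they have to be found in the camera images.
- rest: loose oak bowl rest, 1 kg: plate 240 x 180 x 24 mm, top 42 mm above the cart, on four rubber feet 20 mm across, 18 mm tall, at x +-98, y +-68 mm. Origin on the cart under the plate's centre, x along the 240 mm side, z up. On it an empty bowl ring (100 mm across, 16 mm tall) near the middle and a small cup with the jack at x -83, y +53. The foot at x +98, y -68, diagonal to the jack, is worn
- corner (a point): point on the plate's top straight above the worn foot's middle, 22 mm in from both edges. That foot is 5 to 8 mm short (unknown): the rest lies level on the other three feet and it hangs clear. Pressing here with 3 to 4 N tips the corner down until the foot lands; let go, it rises again.
- wedge: loose pale wood wedge lying flat beside the worn foot, thin end roughly towards it: 110 x 40 mm, 2 mm thick at the thin end rising evenly to 16 mm at the butt, 40 g. Origin: centre of its underside; x from butt (-55 mm) to thin end (+55). It slides at under 1 N; when tight under the foot the push climbs to several N within 1 to 2 mm; 5 to 9 N begins to shift the rest
- jack_center (a point): centre of the brass jack, a loose ball 63 mm across, hollow, 0.25 kg, sitting in the small cup on the rest, its centre about 80 mm above the cart
- jack_seat (a point): point fixed on the rest, over the middle of the small cup, where the jack's centre is when it sits in the cup
- bowl_center (a point): centre of the blue resin lawn bowl, a loose ball-like thing 120 mm across, 1.4 kg, sitting in a rubber ring on the round cast aluminium turntable (200 mm across, 55 mm tall); the bowl's top is about 177 mm above the cart. Not to be touched
- gauge: chrome height gauge, base 75 x 110 mm, column 294 mm tall, 2.2 kg, loose; origin: centre of its underside. Not to be touched
- polish: white plastic bottle of bowl polish, 52 mm across, 130 mm tall, loose; origin: centre of its underside. Not to be touched
Things that resemble listed ones, but are neither listed nor needed, are in the scene too. Of the things like the part that bears jack_center, leave any that is orange or pink; of the rest the smaller one is meant.

How it is judged:
By the outcome, as a careful person would: the job done as asked, in the order asked, and still so for the second after the job is handed in, with the robot touching nothing.
It also fails if it takes over 51 s, if anything falls off the work surface, if the arm or the gripper's body presses on something with over 40 N, if the wrist force passes 120 N, or if a joint passes its speed limit or range.

ROBOT

A 7-joint arm with a two-finger parallel gripper is mounted at the origin on the work surface. World frame = base frame: x ahead of the robot, y to its left, z up, the work surface at z = 0. Lengths are in m, angles in rad, forces in N, time in s.
With the tool pointing down it reaches from about 0.4 to 0.875 m from the base axis. Payload 19.3 kg.
Tool frame: the origin (TCP) lies midway between the tips of the shut fingers; the grasp point (between the pads) lies 19 mm behind it (bot.pinch_z is the distance from the TCP to the grasp point, in m); z points along the fingers, y is the line along which they close (so a half turn about z gives the same grasp; the last joint's range is limited). The gripper opens to 85 mm and grips with 20 to 120 N. Pads are 22 mm wide; open, the fingers measure 114 mm over their backs; the gripper's body (76 mm by 85 mm) begins 54 mm behind the grasp point. The pads swing forward as they close: fully open they stand 13 mm farther back than shut.
Start: joints at [-0.07, 0.521, -0.036, 1.599, 0.021, 1.021, -0.113], TCP at [0.625, -0, 0.231] pointing down, gripper open.
Joint ranges: [-2.91, 2.91], [-0.3, 2.13], [-1.5, 1.42], [0.17, 2.43], [-1.26, 4.41], [0.16, 1.93], [-2.52, 2.52]. Speed limits (rad/s): [1.89, 1.89, 2.39, 2.39, 3.01, 3.01, 3.01].

INTERFACE

Orientations are given as [roll, pitch, yaw] about the fixed x, y, z axes, in that order (R = Rz(yaw) Ry(pitch) Rx(roll)).
In Python, from workcell import observe, viewer, bot gives the robot as it stands. The module is installed in compiled form; this text tells all that it offers.
- The arm moves only by the tool play_rows, never from a script. Its argument "motion" is a list of rows, each a list of 7 numbers: the shift along the tool's x, y, z in cm, then the turn, a rotation vector about the tool's x, y, z in rad, then the opening, from -1 (shut) to 1 (fully open), so that 0 is half open. A call has exactly 5 rows; each row is the pose to reach, as a shift and turn from the pose commanded when the call began, along the tool's axes at that moment; what a row does not reach only later rows make up. A row lasts 1/10 s, in which the tool goes at most 50 mm and 8.59 degrees, less where a joint would pass 70% of its speed; a pose out of reach is approached as far as the arm can. A call with a gripper value outside its range is refused whole. The fingers move at their own pace and stop on an object; "squeeze" is the grip in N (left out, the last holds). Time passes only in rows, so rows that repeat a pose let the fingers close, or fill a call up. It gives the time, the measured TCP pose, the force, the opening and the grip force at its end, in the units of the state.
- observe(): the state, without advancing time (a new reading comes with each control period).
- viewer.grab_frame(name): name is "scene" or "side" or "wrist"; returns (picture, depth): 384x512x3 uint8, red, green, blue; 384x512 float32, m along the optical axis (not along the pixel's ray), 0 where there is no reading.
- viewer.camera_info(name): a dict with "fx", "fy", "cx", "cy" (pixels), "R" (3x3) and "t" (3): a world point X has camera coordinates R X + t. Camera axes: x right, y down, z forward; pixel columns grow to the right and rows downward; lengths in m; the calibration is good to about 2 mm. The wrist camera is an equidistant fisheye: a pixel r from the principal point sees the ray r / f radians off the axis. A picture is of the moment at which its call begins: read the wrist's pose just before it. camera_info takes no time and is no camera call; for the wrist camera it gives the pose at the moment of the call.
- bot.job_done(): hands the job in; it is judged then, once.
The state is a dict: "clock": time; "qpos": joint angles; "qd": joint speeds; "joint_efforts": joint torques, N m; "position": TCP position; "tool_rot": TCP orientation; "force": force on the tool from outside, world axes, zero at the start; "moment": the same for the moment, N m; "grip_width": finger opening in m; "finger_force": force on a finger pad.
Only numpy, scipy, OpenCV 4.12 (cv2) and the standard library are available. Lean on these libraries where they do the work, as an engineer would, in place of code of your own. Each camera call takes 0.05 s, during which the arm holds its last target. There are 200 camera calls.

## Working session

There is one attempt and no reset: what is moved stays moved. The work goes in short steps, Python scripts to look and compute and a tool call to move; the robot and the scene stay as the last step left them, time stands still between calls to the robot, and variables do not carry over. Pictures are saved under pics/ and viewed, at most 10 in all, crops included, and the job is handed in when it is done.

Besides the shell and the picture viewer there is one more tool, called as name(argument=value, ...), one argument or row to a line, values as JSON. play_rows: Moves the arm, as the interface text tells. Its arguments: {"type":"object","properties":{"motion":{"type":"array"},"squeeze":{"type":"number"}},"required":["motion"]}

```bash
mkdir -p pics
cat > h.py <<'E'
import numpy as np, cv2
from workcell import observe, viewer, bot
def grab(n):
    ci=viewer.camera_info(n); p,d=viewer.grab_frame(n); return p,d,ci
def world(ci,d):
    v,u=np.mgrid[0:d.shape[0],0:d.shape[1]]
    c=np.stack([(u-ci['cx'])/ci['fx']*d,(v-ci['cy'])/ci['fy']*d,d],-1)
    W=(c-np.array(ci['t']))@np.array(ci['R']); W[d==0]=np.nan; return W
def save(n,p): cv2.imwrite('pics/'+n,p[...,::-1])
E
python3 - <<'E'
from h import *
for n in('scene','side'):
    p,d,ci=grab(n); np.savez(n,p=p,d=d,W=world(ci,d))
    save(n+'0.png',cv2.resize(p,(800,600)))
o=observe();print(o['clock'],o['position'],o['tool_rot'],o['force'])
E
```

```text
0.1 [ 6.24704947e-01 -4.35652283e-06  2.30799539e-01] [-3.14060291e+00  5.15603291e-05  1.57081043e+00] [ 0.62988222 -0.32833641 -0.04518144]
```

View pics/scene0.png

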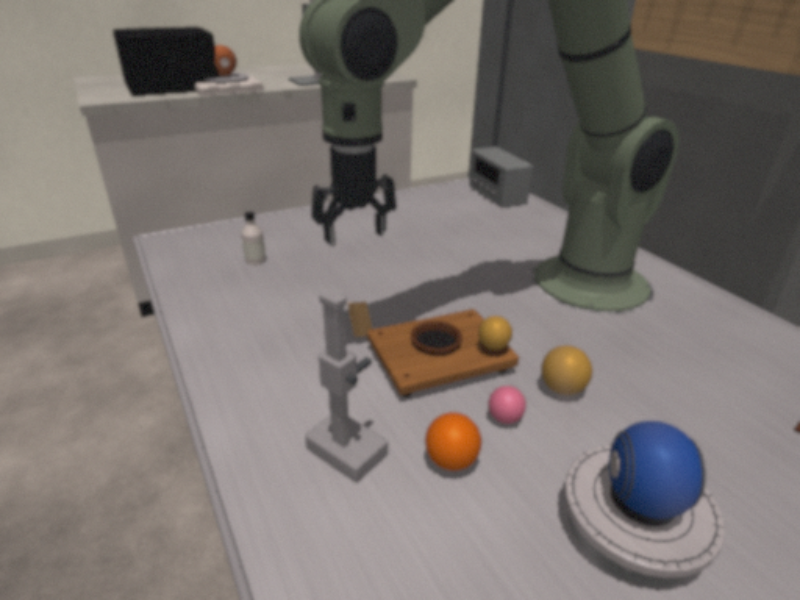

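View pics/side0.png

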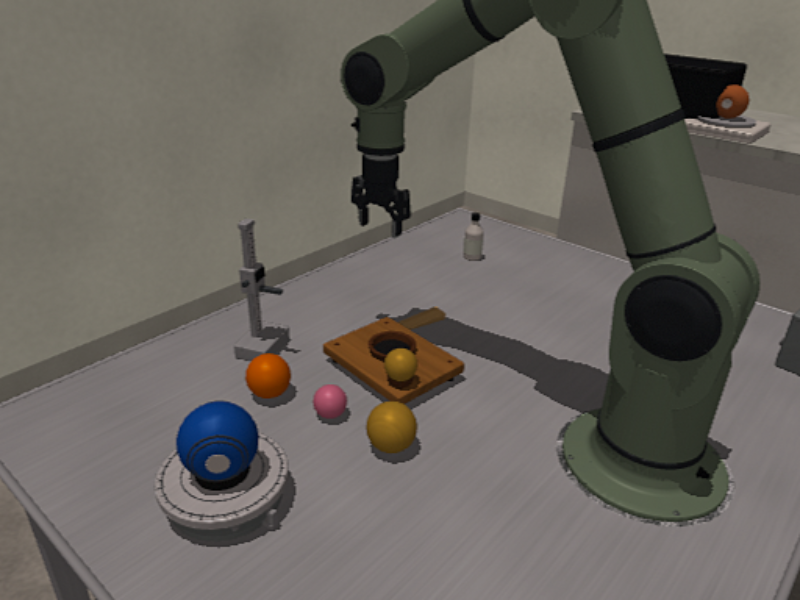

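The jack is the small gold ball on the rest: scene (495,333), side (400,365). Things it could be taken for are the larger gold ball (567,370), the orange ball (453,440) and the pink ball (507,404) in the scene view. The worn corner is diagonal to the jack, at scene (370,333) and side (385,320). The wedge lies beside it, at scene (360,318) and side (425,318).

```bash
cat > m.py <<'E'
from h import *
for n in('scene','side'):
    f=np.load(n+'.npz');p,W=f['p'],f['W'];hsv=cv2.cvtColor(p,cv2.COLOR_RGB2HSV)
    H,S=hsv[...,0],hsv[...,1]
    z=W[...,2]
    m=(H<25)&(S>70)&(abs(z-.042)<.006)&(W[...,0]>.3)
    m=cv2.morphologyEx(m.astype('uint8'),cv2.MORPH_OPEN,np.ones((3,3)))
    k,l,st,c=cv2.connectedComponentsWithStats(m);i=1+st[1:,4].argmax()
    P=W[l==i][:,:2].astype('float32')
    r=cv2.minAreaRect(P*1000);print(n,'rest',r,cv2.boxPoints(r).round(0).tolist(), np.nanmean(z[l==i]))
    u,v=(230,204) if n=='scene' else (272,203)
    print('wedge seed',hsv[v,u],W[v,u])
    m=((H>8)&(H<26)&(S>50)&(z<.03)&(z>-.005)).astype('uint8')
    k,l,st,c=cv2.connectedComponentsWithStats(m)
    i=l[v,u]; print(i,st[i])
    Q=W[l==i]
    print('wedge',cv2.minAreaRect((Q[:,:2]*1000).astype('float32')),Q[:,2].min(),Q[:,2].max())
    g=z[(abs(W[...,0]-.6)<.4)&(abs(z)<.01)];print('table',np.median(g))
    box=p[150:260,190:350] if n=='scene' else p[180:270,190:310]
    save(n+'1.png',cv2.resize(box,None,fx=5,fy=5,interpolation=cv2.INTER_CUBIC))
E
python3 m.py
```

```text
scene rest ((500.2547607421875, 98.53174591064453), (183.1066131591797, 237.0424041748047), 83.5171890258789) [[372.0, 21.0], [608.0, -6.0], [628.0, 176.0], [393.0, 203.0]] 0.04196363987455886
wedge seed [ 16 117 105] [ 0.58020845 -0.09261358  0.00697544]
1 [223 193  16  26 278]
wedge ((586.43701171875, -67.97803497314453), (167.49441528320312, 45.18440628051758), 71.90492248535156) -0.0011981608945137643 0.029890462042444055
table 0.0004088916084655722
side rest ((495.18878173828125, 99.00238037109375), (180.97506713867188, 242.99420166015625), 83.16897583007812) [[364.0, 24.0], [605.0, -5.0], [627.0, 174.0], [385.0, 203.0]] 0.040769667027740444
wedge seed [ 17 143  82] [ 0.5709813  -0.10348879  0.00695502]
1 [255 196  30  15 232]
wedge ((584.6148071289062, -98.27645874023438), (108.56493377685547, 66.33577728271484), 73.96184539794922) -0.003523066703470149 0.018139489389940266
table -0.001032987930474438
```

View pics/side1.png

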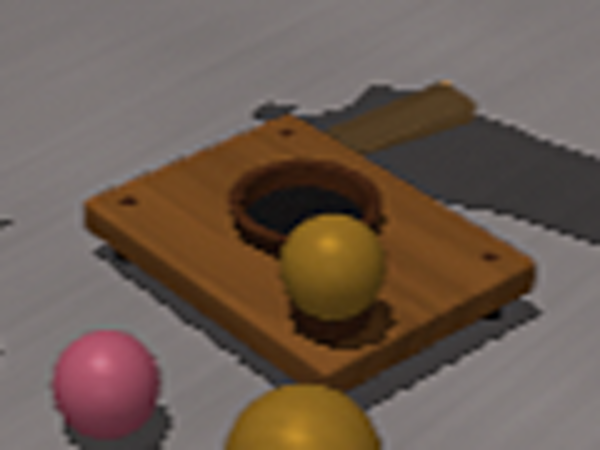

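The crop shows the small gold ball in its cup at the near corner. The pale wedge at (400,120) runs towards the far corner at (285,130), which is the worn one. Now the wrist view for the wedge.

```bash
cat >> h.py <<'E'
def fworld(ci,d):
    v,u=np.mgrid[0:d.shape[0],0:d.shape[1]]
    x=(u-ci['cx'])/ci['fx'];y=(v-ci['cy'])/ci['fy'];t=np.hypot(x,y)+1e-9
    k=np.tan(np.minimum(t,1.5))/t
    c=np.stack([x*k*d,y*k*d,d],-1)
    W=(c-np.array(ci['t']))@np.array(ci['R']); W[d==0]=np.nan; return W
E
python3 - <<'E'
from h import *
p,d,ci=grab('wrist');W=fworld(ci,d);np.savez('wrist',p=p,d=d,W=W)
print(ci['fx'],ci['R'],ci['t'])
q=cv2.resize(p,(800,600))
save('w0.png',q)
# topdown ortho of region x .40-.70, y -.25-.25 at 2px/mm? use z=0.01 plane
g=np.mgrid[.45:.70:.0005,-.20:.06:.0005]
X=np.stack([g[0],g[1],np.full(g[0].shape,.008)],-1)@np.array(ci['R']).T+np.array(ci['t'])
r=np.hypot(X[...,0],X[...,1]);t=np.arctan2(r,X[...,2])
u=(ci['cx']+ci['fx']*t*X[...,0]/r).astype('f4');v=(ci['cy']+ci['fy']*t*X[...,1]/r).astype('f4')
o=cv2.remap(p,u,v,cv2.INTER_LINEAR)
save('o0.png',o)
E
```

```text
297.3186396354542 [[ 9.99999219e-01  2.88827933e-04 -1.21597824e-03]
 [ 6.71016815e-04 -9.44886943e-01  3.27396113e-01]
 [-1.05440082e-03 -3.27396674e-01 -9.44886399e-01]] [-0.62447968 -0.04318514  0.38092968]
```

View pics/o0.png

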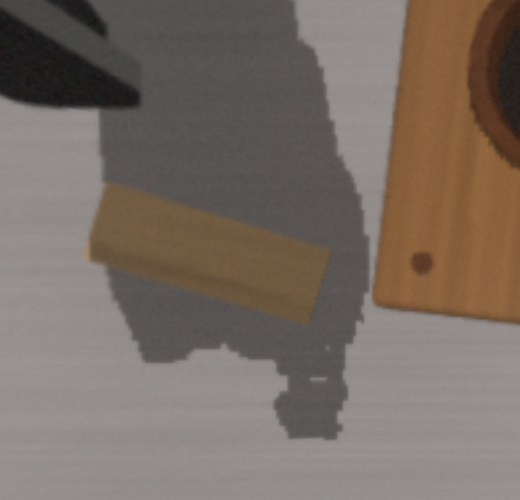

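The top-down view, 0.5 mm per pixel, shows the wedge's butt at (95,220) and its thin end at (318,288). The plate's worn corner is at (375,302) and its marker at (422,263).

```bash
cat >> h.py <<'E'
def ortho(p,ci,z,x0=.45,x1=.70,y0=-.20,y1=.06,s=.0005):
    g=np.mgrid[x0:x1:s,y0:y1:s]
    X=np.stack([g[0],g[1],np.full(g[0].shape,z)],-1)@np.array(ci['R']).T+np.array(ci['t'])
    r=np.hypot(X[...,0],X[...,1]);t=np.arctan2(r,X[...,2])
    return cv2.remap(p,(ci['cx']+ci['fx']*t*X[...,0]/r).astype('f4'),(ci['cy']+ci['fy']*t*X[...,1]/r).astype('f4'),cv2.INTER_LINEAR)
def relift(c,r,z,ci,z0=.008):
    "ortho pixel (c,r) drawn at height z0 -> world xy at height z"
    C=-np.array(ci['R']).T@np.array(ci['t']);P=np.array([.45+r*.0005,-.2+c*.0005,z0])
    return (C+(P-C)*(z-C[2])/(z0-C[2]))[:2]
E
python3 - <<'E'
from h import *
ci=viewer.camera_info('wrist')
t=(relift(330,250,.002,ci)+relift(307,325,.002,ci))/2
b=(relift(108,182,.016,ci)+relift(90,250,.016,ci))/2
a=(t-b)/np.linalg.norm(t-b);print('thin',t,'butt',b,np.linalg.norm(t-b),np.degrees(np.arctan2(a[1],a[0])))
print('dot',relift(422,263,.042,ci),'corner',relift(374,302,.042,ci))
f=np.load('wrist.npz');p,W=f['p'],f['W'];hsv=cv2.cvtColor(p,cv2.COLOR_RGB2HSV)
m=((hsv[...,0]<25)&(hsv[...,1]>70)&(abs(W[...,2]-.042)<.006)).astype('uint8')
k,l,st,c=cv2.connectedComponentsWithStats(m);i=1+st[1:,4].argmax()
r=cv2.minAreaRect((W[l==i][:,:2]*1000).astype('f4'));print(r,cv2.boxPoints(r).tolist())
for n in('scene','side'):
    W=np.load(n+'.npz')['W'].reshape(-1,3);W=W[(W[:,2]>.02)&(W[:,0]>.62)&(W[:,0]<1.2)&(abs(W[:,1])<.4)]
    for z0,z1 in((.02,.05),(.1,.2),(.2,.3)):
        q=W[(W[:,2]>z0)&(W[:,2]<z1)];print(n,z0,np.percentile(q,[5,50,95],axis=0).round(3).tolist())
E
```

```text
thin [ 0.59323789 -0.04279997] butt [ 0.55946553 -0.14536382] 0.10798109375494495 71.7742486854984
dot [0.5855418  0.01780111] corner [ 0.60322732 -0.00396568]
((496.71942138671875, 96.81432342529297), (179.51271057128906, 238.66976928710938), 83.14990997314453) [[367.5309753417969, 21.93199920654297], [604.4970092773438, -6.534629821777344], [625.9078369140625, 171.6966552734375], [388.94183349609375, 200.16326904296875]]
scene 0.02 [[0.625, 0.171, 0.023], [0.746, 0.254, 0.034], [0.795, 0.356, 0.045]]
scene 0.1 [[0.717, 0.219, 0.109], [0.767, 0.247, 0.168], [0.782, 0.26, 0.198]]
scene 0.2 [[0.673, 0.004, 0.207], [0.764, 0.239, 0.265], [0.774, 0.251, 0.296]]
side 0.02 [[0.702, 0.182, 0.022], [0.739, 0.243, 0.032], [0.775, 0.289, 0.039]]
side 0.1 [[0.714, 0.215, 0.108], [0.747, 0.243, 0.162], [0.763, 0.259, 0.196]]
side 0.2 [[0.665, -0.006, 0.209], [0.753, 0.235, 0.263], [0.763, 0.25, 0.294]]
```

play_rows(
  motion=[
    [-2,1,3,0,0,0,-1],
    [-4,2,7,0,0,0,-1],
    [-6,2.5,11,0,0,0,-1],
    [-7,2.5,15,0,0,0,-1],
    [-7,2.5,17,0,0,0,-1],
  ],
)

```text
clock: 0.65
position: [0.6481, -0.0721, 0.0575]
tool_rot: [-3.137, 0.001, 1.569]
force: [-0.7, 0.3, 0.3]
grip_width: 0.0122
finger_force: 0.0
```

play_rows(
  motion=[
    [0,0,2,0,0,0,-1],
    [0,0,4,0,0,0,-1],
    [0,0,5,0,0,0,-1],
    [0,0,5.5,0,0,0,-1],
    [0,0,5.5,0,0,0,-1],
  ],
)

```text
clock: 1.15
position: [0.6499, -0.07, 0.0061]
tool_rot: [-3.141, -0.0, 1.571]
force: [0.2, 0.1, 0.9]
grip_width: -0.0003
finger_force: 0.0
```

play_rows(
  motion=[
    [0,0,0.35,0,0,0,-1],
    [0,-1,0.35,0,0,0,-1],
    [0,-2,0.35,0,0,0,-1],
    [0,-3,0.35,0,0,0,-1],
    [0,-3,0.35,0,0,0,-1],
  ],
)

```text
clock: 1.65
position: [0.6185, -0.0702, 0.0031]
tool_rot: [-3.141, 0.0, 1.57]
force: [-0.3, -0.3, 0.1]
grip_width: 0.0
finger_force: 0.0
```

```bash
cat > look.py <<'E'
import sys
from h import *
p,d,ci=grab('wrist');o=ortho(p,ci,.008);save(sys.argv[1],o);np.savez('wl',p=p,R=ci['R'],t=ci['t'])
s=observe();print(s['clock'],s['position'],s['force'])
# wedge mask
h=cv2.cvtColor(o,cv2.COLOR_RGB2HSV);m=((h[...,0]>10)&(h[...,0]<24)&(h[...,1]>60)).astype('uint8');m[:,int((-.012+.2)/.0005):]=0
k,l,st,c=cv2.connectedComponentsWithStats(m);i=1+st[1:,4].argmax();q=np.argwhere(l==i)[:,::-1].astype('f4')
r=cv2.minAreaRect(q);B=cv2.boxPoints(r);print(r);print([relift(x,y,.008,ci).round(4).tolist() for x,y in B])
E
python3 look.py o1.png
```

```text
1.7 [ 0.61948053 -0.07011799  0.00317697] [ 0.36764008 -1.15517921  0.45932747]
((248.80999755859375, 267.62420654296875), (150.1995849609375, 82.27511596679688), 18.178016662597656)
[[0.5916, -0.1177], [0.5526, -0.1049], [0.576, -0.0335], [0.6151, -0.0463]]
```

View pics/o1.png

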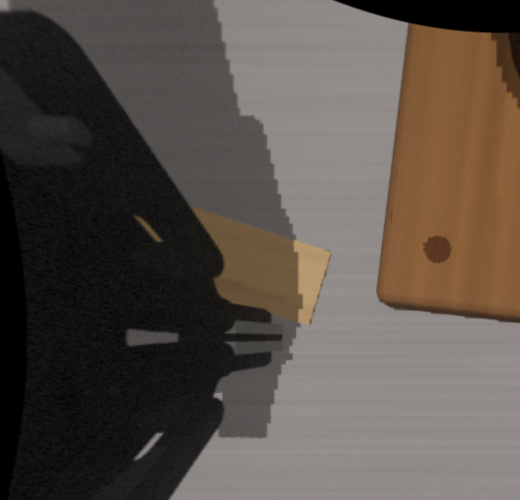

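The shut fingertips at (250,337) lie just beside the wedge's +x edge, and the wedge hasn't moved yet. I'll push it sideways to turn it.

play_rows(
  motion=[
    [0,-0.4,0.05,0,0,0,-1],
    [0,-0.8,0.05,0,0,0,-1],
    [0,-1.2,0.05,0,0,0,-1],
    [0,-1.4,0.05,0,0,0,-1],
    [0,-1.4,0.05,0,0,0,-1],
  ],
)

```text
clock: 2.2
position: [0.6057, -0.07, 0.0023]
tool_rot: [-3.141, 0.0, 1.571]
force: [-0.7, -0.1, -0.2]
grip_width: 0.0
finger_force: 0.0
```

```bash
python3 look.py o2.png
```

```text
2.25 [ 0.60594852 -0.0700405   0.00230294] [ 1.01881433 -0.07591279 -0.21477669]
((259.18536376953125, 253.46829223632812), (127.11431121826172, 78.36387634277344), 12.094757080078125)
[[0.5892, -0.1056], [0.5509, -0.0974], [0.5642, -0.0352], [0.6025, -0.0434]]
```

View pics/o2.png

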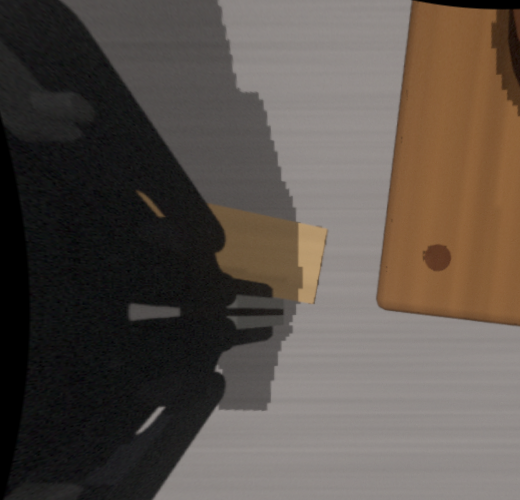

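The wedge is now at about 80°, with its thin end at (320,266) and the marker at (437,257). It needs about 3° more. After that I'll back off and go round to the butt.

play_rows(
  motion=[
    [0,-0.3,0,0,0,0,-1],
    [0,-0.45,0,0,0,0,-1],
    [0,-0.45,0,0,0,0,-1],
    [0,0.5,0,0,0,0,-1],
    [0,2,0,0,0,0,-1],
  ],
)

```text
clock: 2.75
position: [0.6265, -0.0701, 0.0024]
tool_rot: [-3.141, 0.0, 1.571]
force: [-0.1, -0.0, 1.1]
grip_width: -0.0001
finger_force: 0.0
```

play_rows(
  motion=[
    [0,0.3,-2,0,0,0,-1],
    [-2,0.3,-5,0,0,0,-1],
    [-5,0,-6,0,0,0,-1],
    [-9,-2,-6,0,0,0,-1],
    [-12,-5,-6,0,0,0,-1],
  ],
)

```text
clock: 3.25
position: [0.5769, -0.1923, 0.0628]
tool_rot: [3.139, 0.001, 1.57]
force: [0.3, -0.6, -1.0]
grip_width: -0.0
finger_force: 0.0
```

```bash
python3 look.py o3.png
```

```text
3.3 [ 0.57062246 -0.19842064  0.06236054] [ -2.39518269 -10.24081475  -0.12544867]
((201.1855010986328, 237.5902099609375), (220.4159393310547, 83.25607299804688), 7.4958577156066895)
[[0.5822, -0.1568], [0.541, -0.1513], [0.5553, -0.0421], [0.5966, -0.0475]]
```

View pics/o3.png

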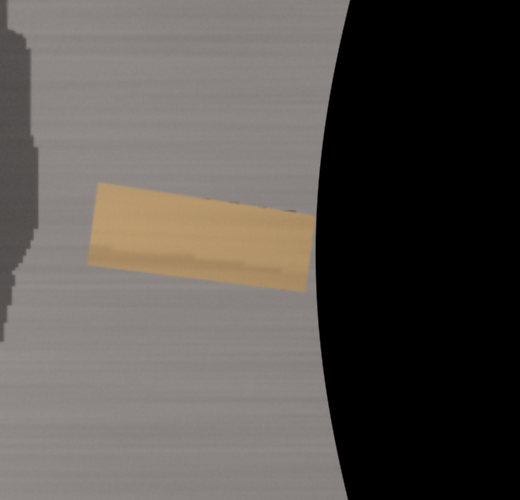

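The wedge now stands at 82.5° and its axis passes through the foot. The butt is at (93,225) and the thin end at (310,253). Next I align behind the butt and go down.

play_rows(
  motion=[
    [0.3,-1,0,0,0,0.06,-1],
    [0.3,-1.85,0,0,0,0.131,-1],
    [0.3,-1.85,2.5,0,0,0.131,-1],
    [0.3,-1.85,5,0,0,0.131,-1],
    [0.3,-1.85,5.6,0,0,0.131,-1],
  ],
)

```text
clock: 3.8
position: [0.5569, -0.1866, 0.0043]
tool_rot: [-3.139, -0.0, 1.44]
force: [-0.2, -0.1, -0.4]
grip_width: 0.0
finger_force: 0.0
```

play_rows(
  motion=[
    [0.5,0,0,0,0,0,-1],
    [1,0,0,0,0,0,-1],
    [1.5,0,0,0,0,0,-1],
    [2,0,0,0,0,0,-1],
    [2,0,0,0,0,0,-1],
  ],
)

```text
clock: 4.3
position: [0.5606, -0.1661, 0.0068]
tool_rot: [3.141, -0.0, 1.441]
force: [1.0, 0.8, -0.3]
grip_width: -0.0002
finger_force: 0.0
```

play_rows(
  motion=[
    [0.8,0,0.1,0,0,0,-1],
    [1.6,0,0.1,0,0,0,-1],
    [2.4,0,0.1,0,0,0,-1],
    [3.2,0,0.1,0,0,0,-1],
    [4,0,0.1,0,0,0,-1],
  ],
)

```text
clock: 4.8
position: [0.5654, -0.1267, 0.0053]
tool_rot: [-3.142, -0.0, 1.44]
force: [-0.7, -0.4, 0.7]
grip_width: 0.0004
finger_force: 0.2
```

Run:
```python
from h import *
s=observe();print(s['clock'],s['position'],s['force'])
p,d,ci=grab('wrist');save('a4.png',ortho(p,ci,.008))
p2,d,ci=grab('side');f=p2[180:270,190:310]
save('a5.png',np.hstack([cv2.resize(ortho(p,ci:=viewer.camera_info('wrist'),.008),(400,400)),cv2.resize(p2[185:255,230:300],(400,400))]))
```

```text
4.8 [ 0.56542837 -0.12666899  0.0052908 ] [-0.6608373  -0.3736309   0.69013323]
```

View pics/a5.png

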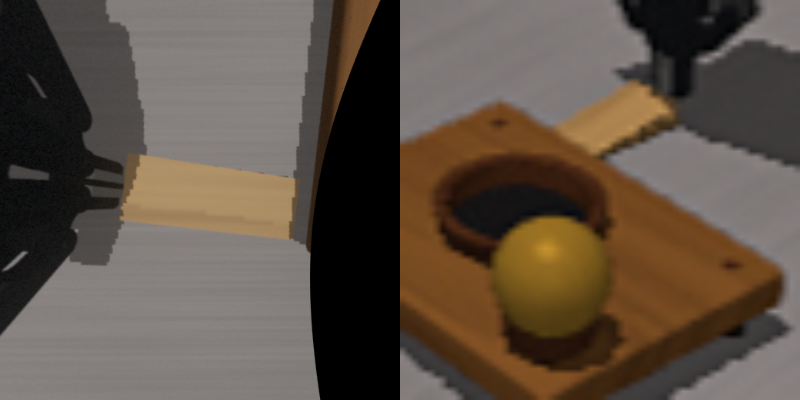

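The wedge slides straight: butt at (125,190) and thin end at (297,208) in the left half, just entering the plate's edge. I'll keep pushing.

play_rows(
  motion=[
    [0.7,0,0,0,0,0,-1],
    [1.4,0,0,0,0,0,-1],
    [2.1,0,0,0,0,0,-1],
    [2.8,0,0,0,0,0,-1],
    [3.2,0,0,0,0,0,-1],
  ],
)

```text
clock: 5.4
position: [0.5696, -0.0948, 0.0053]
tool_rot: [-3.142, -0.0, 1.44]
force: [0.7, -0.1, -0.6]
grip_width: 0.0001
finger_force: 0.2
```

play_rows(
  motion=[
    [0.1,0,0,0,0,0,-1],
    [0.2,0,0,0,0,0,-1],
    [0.3,0,0,0,0,0,-1],
    [0.4,0,0,0,0,0,-1],
    [0.4,0,0,0,0,0,-1],
  ],
)

```text
clock: 5.9
position: [0.57, -0.0919, 0.0053]
tool_rot: [-3.142, -0.0, 1.44]
force: [0.3, 0.1, -0.2]
grip_width: -0.0001
finger_force: 0.0
```

play_rows(
  motion=[
    [0.1,0,0,0,0,0,-1],
    [0.2,0,0,0,0,0,-1],
    [0.3,0,0,0,0,0,-1],
    [0.3,0,0,0,0,0,-1],
    [0.3,0,0,0,0,0,-1],
  ],
)

```text
clock: 6.4
position: [0.5704, -0.0888, 0.0053]
tool_rot: [3.142, -0.0, 1.44]
force: [1.0, 0.3, 0.4]
grip_width: -0.0001
finger_force: 0.0
```

play_rows(
  motion=[
    [0.1,0,0,0,0,0,-1],
    [0.2,0,0,0,0,0,-1],
    [0.3,0,0,0,0,0,-1],
    [0.3,0,0,0,0,0,-1],
    [0.3,0,0,0,0,0,-1],
  ],
)

```text
clock: 6.9
position: [0.5708, -0.0858, 0.0053]
tool_rot: [3.142, -0.0, 1.44]
force: [-1.0, -1.2, 0.1]
grip_width: 0.0003
finger_force: 0.0
```

play_rows(
  motion=[
    [0.1,0,0,0,0,0,-1],
    [0.2,0,0,0,0,0,-1],
    [0.2,0,0,0,0,0,-1],
    [0.2,0,0,0,0,0,-1],
    [0.2,0,0,0,0,0,-1],
  ],
)

```text
clock: 7.4
position: [0.5711, -0.0839, 0.0053]
tool_rot: [-3.142, 0.0, 1.44]
force: [-0.6, -1.2, 1.4]
grip_width: -0.0001
finger_force: 0.0
```

play_rows(
  motion=[
    [0.1,0,0,0,0,0,-1],
    [0.2,0,0,0,0,0,-1],
    [0.2,0,0,0,0,0,-1],
    [0.2,0,0,0,0,0,-1],
    [0.2,0,0,0,0,0,-1],
  ],
)

```text
clock: 7.9
position: [0.5713, -0.0819, 0.0053]
tool_rot: [3.142, -0.0, 1.44]
force: [0.2, -0.6, -0.6]
grip_width: 0.0004
finger_force: 0.0
```

play_rows(
  motion=[
    [0.1,0,0,0,0,0,-1],
    [0.2,0,0,0,0,0,-1],
    [0.2,0,0,0,0,0,-1],
    [0.2,0,0,0,0,0,-1],
    [0.2,0,0,0,0,0,-1],
  ],
)

```text
clock: 8.4
position: [0.5716, -0.0799, 0.0053]
tool_rot: [-3.142, -0.0, 1.44]
force: [-0.4, -0.7, 0.4]
grip_width: -0.0002
finger_force: 0.0
```

play_rows(
  motion=[
    [0.1,0,0,0,0,0,-1],
    [0.2,0,0,0,0,0,-1],
    [0.2,0,0,0,0,0,-1],
    [0.2,0,0,0,0,0,-1],
    [0.2,0,0,0,0,0,-1],
  ],
)

```text
clock: 8.9
position: [0.5719, -0.078, 0.0053]
tool_rot: [3.142, 0.0, 1.44]
force: [0.4, -1.2, 0.1]
grip_width: 0.0001
finger_force: 0.0
```

play_rows(
  motion=[
    [0.1,0,0,0,0,0,-1],
    [0.2,0,0,0,0,0,-1],
    [0.2,0,0,0,0,0,-1],
    [0.2,0,0,0,0,0,-1],
    [0.2,0,0,0,0,0,-1],
  ],
)

```text
clock: 9.4
position: [0.5721, -0.076, 0.0053]
tool_rot: [-3.142, 0.0, 1.44]
force: [-1.2, -0.5, -0.2]
grip_width: -0.0001
finger_force: 0.0
```

play_rows(
  motion=[
    [0.1,0,0,0,0,0,-1],
    [0.2,0,0,0,0,0,-1],
    [0.2,0,0,0,0,0,-1],
    [0.2,0,0,0,0,0,-1],
    [0.2,0,0,0,0,0,-1],
  ],
)

```text
clock: 9.9
position: [0.5724, -0.074, 0.0053]
tool_rot: [3.142, -0.0, 1.44]
force: [-0.9, -1.2, -0.1]
grip_width: -0.0003
finger_force: 0.0
```

play_rows(
  motion=[
    [0.1,0,0,0,0,0,-1],
    [0.2,0,0,0,0,0,-1],
    [0.2,0,0,0,0,0,-1],
    [0.2,0,0,0,0,0,-1],
    [0.2,0,0,0,0,0,-1],
  ],
)

```text
clock: 10.4
position: [0.5726, -0.0723, 0.0053]
tool_rot: [-3.142, 0.0, 1.44]
force: [-0.7, -4.2, 0.3]
grip_width: 0.0002
finger_force: 2.2
```

play_rows(
  motion=[
    [0.1,0,0,0,0,0,-1],
    [0.2,0,0,0,0,0,-1],
    [0.2,0,0,0,0,0,-1],
    [0.2,0,0,0,0,0,-1],
    [0.2,0,0,0,0,0,-1],
  ],
)

```text
clock: 10.9
position: [0.5729, -0.0701, 0.0053]
tool_rot: [3.142, 0.0, 1.44]
force: [-0.3, -4.6, 0.5]
grip_width: -0.0003
finger_force: 2.3
```

The push force has climbed to about 4.5 N, so it's tight. I'll back off, go above the corner and check that the rest hasn't shifted.

play_rows(
  motion=[
    [-0.5,0,0,0,0,0,-1],
    [-1.5,0,-1,0,0,0,-1],
    [-2,0,-5,0,0,0,-1],
    [-1,0,-7,0,0,0,-1],
    [1,0,-7,0,0,0,-1],
  ],
)

```text
clock: 11.4
position: [0.5756, -0.0624, 0.079]
tool_rot: [3.137, 0.0, 1.436]
force: [0.3, -0.1, -1.5]
grip_width: 0.0003
finger_force: 0.0
```

Run:
```python
from h import *
s=observe();print(s['clock'],s['position'],s['force'])
p,d,ci=grab('side');W=world(ci,d);o=np.load('side.npz')
for P,V in((o['p'],o['W']),(p,W)):
    h=cv2.cvtColor(P,cv2.COLOR_RGB2HSV)
    m=((h[...,0]<25)&(h[...,1]>70)&(abs(V[...,2]-.042)<.006)&(V[...,0]>.3)).astype('uint8')
    m=cv2.morphologyEx(m,cv2.MORPH_OPEN,np.ones((3,3)))
    k,l,st,c=cv2.connectedComponentsWithStats(m);i=1+st[1:,4].argmax();Q=V[l==i]
    A=np.c_[Q[:,0]-.497,Q[:,1]-.098,np.ones(len(Q))];print(cv2.minAreaRect((Q[:,:2]*1000).astype('f4')),np.linalg.lstsq(A,Q[:,2],rcond=None)[0])
a=cv2.resize(o['p'][190:255,190:300],(400,400*65//110));b=cv2.resize(p[190:255,190:300],(400,400*65//110))
w,_,ci=grab('wrist');ow=ortho(w,ci,.042);save('c6.png',np.vstack([np.hstack([a,b]),np.hstack([cv2.resize(ow,(360,346)),np.zeros((346,440,3),'uint8')])]))
```

```text
11.4 [ 0.57563519 -0.06236357  0.07896481] [ 0.27730981 -0.13708656 -1.51299155]
((495.188720703125, 99.00238037109375), (180.97506713867188, 242.9941864013672), 83.16897583007812) [-0.00028656 -0.00057625  0.04077237]
((495.96942138671875, 99.755126953125), (180.6428985595703, 243.1095428466797), 83.87271881103516) [-0.0001228  -0.00179604  0.04082353]
```

View pics/c6.png

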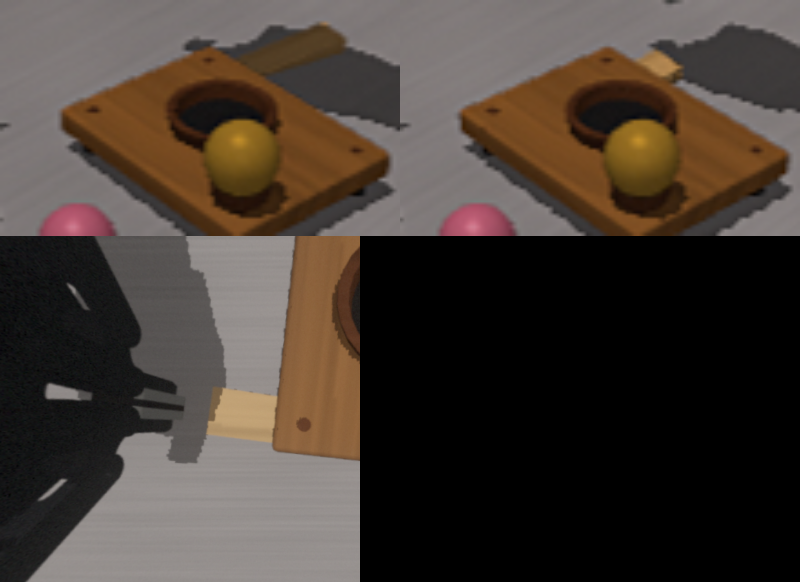

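The rest is in place, and the wedge sits under the marked corner with the marker at (304,424). Its butt sticks out about 45 mm. Now the press.

play_rows(
  motion=[
    [3,0.1,0,0,0,0,-1],
    [6,0.1,0,0,0,0,-1],
    [8,0.1,0,0,0,0,-1],
    [8,0.1,1,0,0,0,-1],
    [8,0.1,2,0,0,0,-1],
  ],
)

```text
clock: 12.0
position: [0.5857, 0.0184, 0.0551]
tool_rot: [3.141, 0.0, 1.44]
force: [-0.4, -0.6, 0.3]
grip_width: 0.0005
finger_force: 0.0
```

play_rows(
  motion=[
    [0,0,0.3,0,0,0,-1],
    [0,0,0.6,0,0,0,-1],
    [0,0,0.8,0,0,0,-1],
    [0,0,0.9,0,0,0,-1],
    [0,0,0.9,0,0,0,-1],
  ],
)

```text
clock: 12.5
position: [0.5857, 0.0189, 0.0463]
tool_rot: [3.142, 0.0, 1.439]
force: [-0.4, 0.9, 0.3]
grip_width: -0.0003
finger_force: 0.0
```

play_rows(
  motion=[
    [0,0,0.15,0,0,0,-1],
    [0,0,0.3,0,0,0,-1],
    [0,0,0.35,0,0,0,-1],
    [0,0,0.4,0,0,0,-1],
    [0,0,0.4,0,0,0,-1],
  ],
)

```text
clock: 13.0
position: [0.5856, 0.0191, 0.0423]
tool_rot: [-3.141, 0.0, 1.44]
force: [-0.7, 0.5, -1.2]
grip_width: 0.0002
finger_force: 0.0
```

play_rows(
  motion=[
    [0,0,0.05,0,0,0,-1],
    [0,0,0.05,0,0,0,-1],
    [0,0,0.05,0,0,0,-1],
    [0,0,0.05,0,0,0,-1],
    [0,0,0.05,0,0,0,-1],
  ],
)

```text
clock: 13.5
position: [0.5857, 0.019, 0.0421]
tool_rot: [3.141, -0.0, 1.44]
force: [-1.7, -0.3, 6.2]
grip_width: 0.0001
finger_force: 2.9
```

play_rows(
  motion=[
    [0,0,0.02,0,0,0,-1],
    [0,0,0.02,0,0,0,-1],
    [0,0,0.02,0,0,0,-1],
    [0,0,0.02,0,0,0,-1],
    [0,0,0.02,0,0,0,-1],
  ],
)

```text
clock: 14.0
position: [0.5857, 0.0191, 0.042]
tool_rot: [3.141, -0.0, 1.44]
force: [-3.7, -0.3, 9.2]
grip_width: 0.0001
finger_force: 4.3
```

```bash
python3 -c "
from h import *
s=observe();print(s['clock'],s['position'],s['force'])"
```

```text
14.0 [0.58573696 0.01908233 0.04203317] [-3.68139946 -0.27686873  9.19867001]
```

The corner holds 9 N with less than 0.2 mm of dip. I'll lift off and retreat.

play_rows(
  motion=[
    [0,0,-0.5,0,0,0,-1],
    [0,0,-3,0,0,0,-1],
    [-1,0,-7,0,0,0,-1],
    [-4,0,-11,0,0,0,-1],
    [-8,0,-14,0,0,0,-1],
  ],
)

```text
clock: 14.5
position: [0.5757, -0.0596, 0.1842]
tool_rot: [3.14, -0.001, 1.443]
force: [0.8, -0.3, -0.3]
grip_width: 0.0002
finger_force: 0.0
```

play_rows(
  motion=[
    [0,0,-0.5,0,0,0,-1],
    [0,0,-0.5,0,0,0,-1],
    [0,0,-0.5,0,0,0,-1],
    [0,0,-0.5,0,0,0,-1],
    [0,0,-0.5,0,0,0,-1],
  ],
)

```text
clock: 15.0
position: [0.575, -0.0594, 0.1857]
tool_rot: [-3.14, 0.0, 1.441]
force: [-0.4, -0.1, 0.5]
grip_width: 0.0002
finger_force: 0.0
```

Run:
```python
from h import *
s=observe();print(s['clock'],s['position'],s['force'])
p,d,ci=grab('side');w,_,ci=grab('wrist')
save('f.png',np.hstack([cv2.resize(p[190:265,190:300],(440,300)),cv2.resize(ortho(w,ci,.042),(312,300))]))
```

```text
15.0 [ 0.57495366 -0.05940347  0.18573204] [-0.43322228 -0.05583865  0.49502178]
```

View pics/f.png

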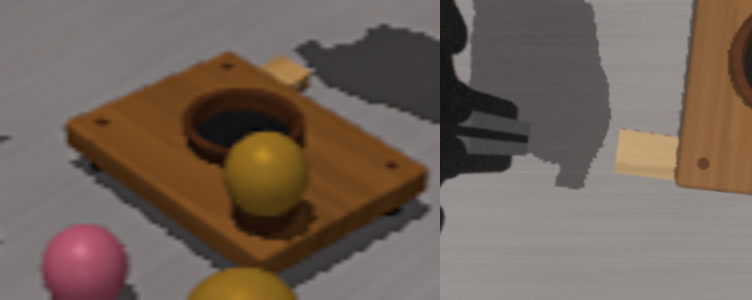

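The wedge is in place at (645,155) under the corner with its marker at (703,163). The jack is in its cup at (265,172) and the hand is clear.

```bash
python3 -c "
from workcell import bot
print(bot.job_done())"
```

```text
the job is handed in; nothing more can be done
None
```

The wedge is tight under the worn foot, the corner held a 9 N press with under 0.2 mm of dip, the jack is still in its cup, the hand is clear, and I handed the job in at about 15 s.

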